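Slide the buried remote out and file it in the row

TASK

The TV remote is buried in the slatted birch tray under a notebook, a coaster and a cup, with only its end sticking out through the slot: slide it out from under them, so that they settle flat in their tray, still stacked with the cup upright, never lifting them or tipping the cup. Then put it away in the other birch tray, in between the white charging cube and the steel tin: they stand too close together, so nudge them apart and slide the remote in lying flat, straight with the tray and all the way to the back, with both neighbours left upright in the tray. Do not disturb the pump bottle, the plant or the candle.

Things in the scene. Friction and masses are not known exactly. Their poses are not given: they have to be found in the camera images.
- remote_c (a point): Centre (half-way up) of the black plastic TV remote, a flat bar 200 x 52 x 17 mm (x, y, z), 0.15 kg. At the start it lies on the slatted tray's floor, at the bottom of the stack; its -x end sticks out through the slot 55 to 65 mm beyond the tray's front edge, its underside 12 mm above the table.
- notebook_c (a point): Centre (half-way up) of the dark hardcover notebook, 148 x 105 x 16 mm (x, y, z), 0.18 kg. At the start it lies on the remote inside the slatted tray, close behind the slat, coaster and cup on it. As the remote is drawn out to the front the slat stops the notebook and it sinks onto the tray's floor, back edge first.
- coaster_c (a point): Centre (half-way up) of the square cork coaster, 95 x 95 x 8 mm, 0.04 kg, lying on the notebook under the cup; it must still lie there at the end.
- cup_c (a point): Centre (half-way up) of the teal ceramic cup without handle, 80 mm tall, 38 mm rim radius, narrower foot, 0.22 kg, z up. It stands on the coaster and must still stand on it at the end.
- slat_tray: Slatted birch tray, fixed, 200 (x) x 208 (y) x 76 mm. Origin: centre of its underside, on the table; -x is its front, towards the robot. Floor 12 mm thick; side and back walls 9 mm thick, 76 mm tall; no roof. Slat along the front edge: x -100 to -91 mm, 35 to 76 mm above the table, leaving a slot 190 mm wide and 23 mm high over the floor: the remote passes, the stack does not.
- open_tray: Open-fronted birch tray, fixed, 160 (x) x 230 mm (y). Origin: centre of its underside, on the table; -x is its open front, towards the robot. Floor 12 mm thick; side and back walls 9 mm, top 50 mm above the table; no roof. Clear inside y -106 to +106 mm; back wall's inner face at x = +71 mm. Remote fully home: centre at x = -29 mm, end 49 mm out of the front. The trays may swap sides.
- cube_c (a point): Centre (half-way up) of the white charging cube, 68 mm on each edge, 0.22 kg, loose on the open tray's floor, left or right of the tray's middle. A sideways push of 1 to 3 N slides it.
- tin_c (a point): Centre (half-way up) of the closed steel tin, 120 x 68 x 40 mm (x, y, z), 0.20 kg, loose on the open tray's floor on the other side of its middle from the cube, its length along the tray's depth. The gap between cube and tin is 30 to 48 mm at the start, narrower than the remote. A sideways push of 1 to 3 N slides it.
- pump_bottle_c (a point): Bystander: pump bottle, 162 mm tall, 28 mm radius, standing between the two trays or a little in front of the gap between them. This point is on its axis 80 mm up.
- plant_c (a point): Bystander: succulent in a terracotta pot, 94 mm across, about 120 mm tall, beside one tray. This point is on its axis 41 mm up.
- candle_c (a point): Bystander: candle jar with a wooden lid, 82 mm across, 97 mm tall, beside the other tray. This point is on its axis 48 mm up.
Mind the look-alikes: they are no part of the job. Leave any blue, purple or red look-alike of the part that bears candle_c alone.

How it is judged:
At the end, for the whole second after the job is handed in: Remote flat on the open tray's floor between cube and tin, within 18 mm of fully back, within 0.12 rad of straight; cube and tin upright in that tray. Notebook flat on the slatted tray's floor, cup upright on it. Pump bottle, plant, candle upright, moved under 20 mm (x of remote_c in the frame of open_tray between -0.047 and -0.015 m and y of remote_c in the frame of open_tray between -0.06 and 0.06 m and z of remote_c in the frame of open_tray between 0.012 and 0.026 m and angle between the x axis of remote_c and the x axis of open_tray, either way round below 0.12 rad and angle between each of remote_c, notebook_c's own z axis and vertical below 0.06 rad and ((y of cube_c in the frame of remote_c above 0.055 m and y of tin_c in the frame of remote_c below -0.055 m) or (y of cube_c in the frame of remote_c below -0.055 m and y of tin_c in the frame of remote_c above 0.055 m)) and x of cube_c in the frame of open_tray between -0.06 and 0.06 m and y of cube_c in the frame of open_tray between -0.1 and 0.1 m and z of cube_c in the frame of open_tray between 0.038 and 0.052 m and angle between each of cube_c, tin_c, coaster_c, cup_c's own z axis and vertical below 0.08 rad and x of tin_c in the frame of open_tray between -0.06 and 0.06 m and y of tin_c in the frame of open_tray between -0.1 and 0.1 m and z of tin_c in the frame of open_tray between 0.024 and 0.038 m and x of notebook_c in the frame of slat_tray between -0.035 and 0.035 m and y of notebook_c in the frame of slat_tray between -0.06 and 0.06 m and z of notebook_c in the frame of slat_tray between 0.012 and 0.026 m and horizontal distance between coaster_c and notebook_c below 0.06 m and z of coaster_c in the frame of notebook_c between 0.006 and 0.018 m and horizontal distance between cup_c and coaster_c below 0.04 m and z of cup_c in the frame of coaster_c between 0.036 and 0.052 m and distance of each of pump_bottle_c, plant_c, candle_c from where it was at the start of the episode below 0.02 m and angle between each of pump_bottle_c, plant_c, candle_c's own z axis and vertical below 0.1 rad); the robot touches nothing.
It fails at once if the cup tips by more than 0.5 rad (angle between cup_c's own z axis and vertical above 0.5 rad).
It fails at once if the notebook is lifted out (centre more than 70 mm above the table) (z of notebook_c in the frame of slat_tray above 0.07 m).
It fails at once if the cup is lifted or falls off the stack (height (world z) of cup_c above 0.14 m or height (world z) of cup_c below 0.062 m).
It fails at once if the cube or the tin is tipped over (angle between any of cube_c, tin_c's own z axis and vertical above 0.5 rad).
It fails at once if a bystander is knocked (moved over 25 mm or tipped) (distance of any of pump_bottle_c, plant_c, candle_c from where it was at the start of the episode above 0.025 m or angle between any of pump_bottle_c, plant_c, candle_c's own z axis and vertical above 0.3 rad).
It also fails if it takes over 59 s, if anything falls off the work surface, if the arm or the gripper's body presses on something with over 40 N, if the wrist force passes 120 N, or if a joint passes its speed limit or range.

ROBOT

A 6-joint arm with a two-finger parallel gripper is mounted at the origin on the work surface. World frame = base frame: x ahead of the robot, y to its left, z up, the work surface at z = 0. Lengths are in m, angles in rad, forces in N, time in s.
With the tool pointing down it reaches from about 0.35 to 0.775 m from the base axis. Payload 5.5 kg.
Tool frame: the origin (TCP) lies midway between the tips of the shut fingers; the grasp point (between the pads) lies 19 mm behind it; z points along the fingers, y is the direction in which the jaws open and shut (so a half turn about z gives the same grasp; the last joint's range is limited). The gripper opens to 85 mm and grips with 20 to 120 N. Pads are 22 mm wide; open, the fingers measure 114 mm over their backs; the gripper's body (76 mm by 85 mm) begins 54 mm behind the grasp point. The pads swing forward as they close: fully open they stand 13 mm farther back than shut.
Start: joints at [-1.266, 0.313, 0.046, 1.304, 0, 1.431], TCP at [0.247, -0.519, 0.231] pointing down, gripper open.
Joint ranges: [-2.76, 2.76], [-0.86, 1.69], [-1.03, 1.26], [-2.2, 2.34], [-1.47, 1.5], [-3.14, 3.14]. Speed limits (rad/s): [2.57, 2.57, 3.14, 3.14, 3.14, 3.14].

INTERFACE

Orientations are given as a unit quaternion [x, y, z, w].
In Python, from station import r gives the robot as it stands.
- The arm moves only by the shell command python3 -m inch 'ROWS'. ROWS is a JSON object of lists of equal length, an entry for each row: "delta_pos": the shift along the tool's x, y, z in mm, a list of three; "twist": the turn about the tool's z in rad; "fingers": the closure, from 0 (fully open) to 1 (shut). In form: {"delta_pos": [[tx, ty, tz], ...], "twist": [twist, ...], "fingers": [fingers, ...]}. A call has 1 to 20 rows; each row is the pose to reach, as a shift and turn from the pose commanded when the call began, along the tool's axes at that moment; what a row does not reach only later rows make up. A row lasts 1/12 s, in which the tool goes at most 41.7 mm and 7.16 degrees, less where a joint would pass 70% of its speed; a pose out of reach is approached as far as the arm can. A call with a gripper value outside its range is refused whole. The fingers move at their own pace and stop on an object; the grip force is fixed at half the most. Time passes only in rows, so rows that repeat a pose let the fingers close. It gives the time, the measured TCP pose, the force and the opening at its end, in the units of the state.
- r.read_state(): the state, without advancing time (a new reading comes with each control period).
- r.grab_frame(name): name is "scene" or "side" or "wrist"; returns (picture, depth): 480x640x3 uint8, red, green, blue; 480x640 float32, m along the optical axis (not along the pixel's ray), 0 where there is no reading.
- r.camera_model(name): a dict with "mtx" (3x3 intrinsics, pixels), "D" ([k1, k2, p1, p2, k3] as OpenCV has them; the pictures are not rectified), "eye" and "orientation" of the camera in the world. Camera axes: x right, y down, z forward; pixel columns grow to the right and rows downward; lengths in m; the calibration is good to about 2 mm. A picture is of the moment at which its call begins: read the wrist's pose just before it. camera_model takes no time and is no camera call; for the wrist camera it gives the pose at the moment of the call.
- r.hand_in(): hands the job in, once; it reports no verdict.
The state is a dict: "clock": time; "qpos": joint angles; "qvel": joint speeds; "effort": joint torques, N m; "tool_pos": TCP position; "ee_rot": TCP orientation; "ft_force": force on the tool from outside, world axes, zero at the start; "ft_torque": the same for the moment, N m; "gripper_width": finger opening in m.
Only numpy, scipy, OpenCV 4.12 (cv2) and the standard library are available. Lean on these libraries where they do the work, as an engineer would, in place of code of your own. Each camera call takes 0.05 s, during which the arm holds its last target.

## Working session

There is one attempt and no reset: what is moved stays moved. The work goes in short steps, Python scripts to look and compute and a shell command to move; the robot and the scene stay as the last step left them, time stands still between calls to the robot, and variables do not carry over. Pictures are saved under pics/ and viewed, and the job is handed in when it is done.

```bash
mkdir -p pics; ls; python3 - <<'E'
from station import r
import cv2,numpy as np
print(r.read_state())
for n in ["scene","side"]:
    p,d=r.grab_frame(n); cv2.imwrite(f"pics/{n}0.png",p[:,:,::-1]); np.savez(f"{n}0.npz",p=p,d=d)
    m=r.camera_model(n); print(n,m)
E
```

```text
pics
{'clock': 0.0, 'qpos': array([-1.26558767e+00,  3.14003477e-01,  4.49475782e-02,  1.30360237e+00,
        1.67504426e-05,  1.43121985e+00]), 'qvel': array([ 0.00036051,  0.00095568,  0.00219238, -0.00063829,  0.00099693,
       -0.00137759]), 'effort': array([ 2.24345663e-04, -4.80630434e+01,  2.98530471e+01,  1.95757969e-02,
       -5.41233294e-05,  7.85283220e-06]), 'tool_pos': array([ 0.24725001, -0.51854306,  0.23039429]), 'ee_rot': array([ 9.75372107e-01,  2.20563790e-01, -6.86649439e-05, -9.28475284e-04]), 'ft_force': array([-0.3604819 , -0.18822649, -1.0275022 ]), 'ft_torque': array([0.03635857, 0.02494879, 0.02361021]), 'gripper_width': 0.0852611067465104}
scene {'mtx': array([[510.29766366,   0.        , 321.29147556],
       [  0.        , 510.29766366, 230.99130405],
       [  0.        ,   0.        ,   1.        ]]), 'D': array([0.04886204, 0.        , 0.        , 0.        , 0.        ]), 'eye': array([ 1.33391371, -0.54547639,  0.95605918]), 'orientation': array([ 0.82370587,  0.38906569, -0.18177454, -0.37026281])}
side {'mtx': array([[443.99858103,   0.        , 315.97783905],
       [  0.        , 443.99858103, 237.28053991],
       [  0.        ,   0.        ,   1.        ]]), 'D': array([-0.01580263,  0.        ,  0.        ,  0.        ,  0.        ]), 'eye': array([0.39088815, 0.9771709 , 0.78561227]), 'orientation': array([-0.0682093 ,  0.89211813, -0.44518047,  0.03587605])}
```

View pics/scene0.png

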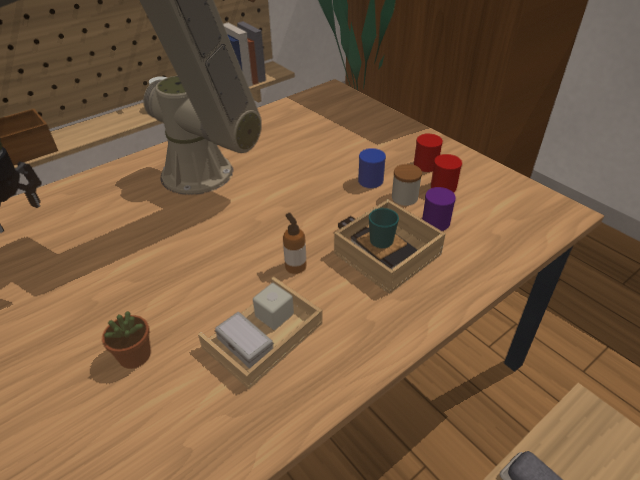

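View pics/side0.png

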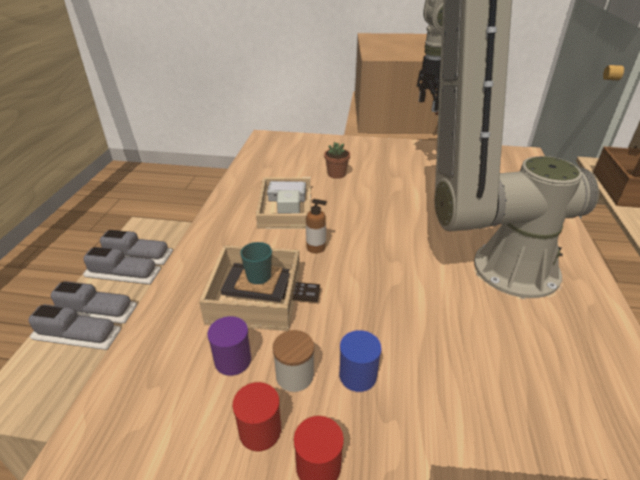

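The slatted tray with the stack is at scene (388,245), on the robot's left, and the remote's end shows at (347,223). The open tray is at (262,325) with the cube at (273,303) and the tin at (244,338). The pump is at (295,250), the plant at (128,338), and the candle at (406,185) among coloured look-alikes.

```bash
cat > h.py <<'E'
import numpy as np,cv2
from scipy.spatial.transform import Rotation as R
def cloud(m,d,ds=1):
    h,w=d.shape; u,v=np.meshgrid(np.arange(w),np.arange(h))
    n=cv2.undistortPoints(np.stack([u,v],-1).reshape(-1,1,2).astype(np.float64),m['mtx'],m['D']).reshape(h,w,2)
    c=np.dstack([n[...,0]*d,n[...,1]*d,d])
    return c@R.from_quat(m['orientation']).as_matrix().T+m['eye']
def top(P,C,x0,x1,y0,y1,res):
    # rows: x descending (up = +x), cols: y descending (left=+y)
    H=int((x1-x0)/res);W=int((y1-y0)/res)
    img=np.zeros((H,W,3),np.uint8);z=np.full((H,W),-1.)
    P=P.reshape(-1,3);C=C.reshape(-1,3);o=np.argsort(P[:,2]);P=P[o];C=C[o]
    i=((x1-P[:,0])/res).astype(int);j=((y1-P[:,1])/res).astype(int)
    k=(i>=0)&(i<H)&(j>=0)&(j<W)
    img[i[k],j[k]]=C[k];z[i[k],j[k]]=P[k,2]
    return img,z
E
python3 - <<'E'
from station import r
from h import *
Ps=[];Cs=[]
for n in ["scene","side"]:
    f=np.load(n+"0.npz");P=cloud(r.camera_model(n),f['d']);k=f['d']>0
    Ps.append(P[k]);Cs.append(f['p'][k])
    q=P[k]; s=(abs(q[:,2])<.03)&(q[:,0]>.4)&(q[:,0]<.6)&(abs(q[:,1])<.3); print(n,np.median(q[s,2]))
P=np.vstack(Ps);C=np.vstack(Cs);np.savez("cl0.npz",P=P,C=C)
img,z=top(P,C,.3,.9,-.45,.5,.002)
img=cv2.dilate(img,np.ones((2,2)));img=cv2.resize(img,None,fx=1.68,fy=1.68)
for y in np.arange(-.4,.5,.1):
    j=int((.5-y)/.002*1.68);cv2.line(img,(j,0),(j,5),(255,255,255));cv2.putText(img,f"{y:.1f}",(j,15),0,.35,(255,255,255))
for x in np.arange(.3,.9,.1):
    j=int((.9-x)/.002*1.68);cv2.line(img,(0,j),(5,j),(255,255,255));cv2.putText(img,f"{x:.1f}",(5,j),0,.35,(255,255,255))
cv2.imwrite("pics/top0.png",img[:,:,::-1])
E
```

```text
scene 0.0008168935474267558
side -0.001453361702052236
```

View pics/top0.png

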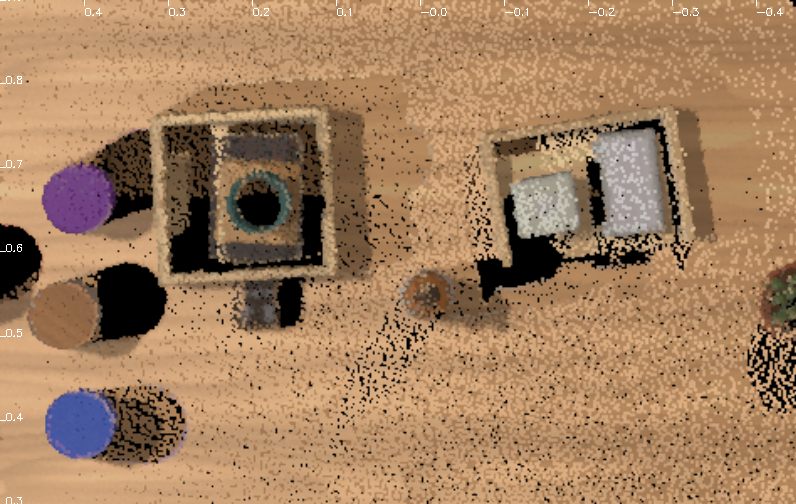

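```bash
python3 - <<'E'
from h import *
f=np.load("cl0.npz");P,C=f['P'],f['C'].astype(int)
def rect(k,name):
    q=P[k];(c,s,a)=cv2.minAreaRect((q[:,:2]*1000).astype(np.float32)) 
    print(name,k.sum(),"c",np.round(c,1),"size",np.round(s,1),"ang",round(a,2),"z",np.round(np.percentile(q[:,2],[5,50,95]),4))
def box(x0,x1,y0,y1,z0,z1): return (P[:,0]>x0)&(P[:,0]<x1)&(P[:,1]>y0)&(P[:,1]<y1)&(P[:,2]>z0)&(P[:,2]<z1)
rect(box(.5,.85,.07,.35,.07,.079)&~(box(.6,.72,.12,.3,0,1)),"slattray")
rect(box(.5,.85,-.33,-.05,.0465,.0525)&(C[:,0]-C[:,2]>35),"opentray")
rect(box(.58,.72,-.19,-.08,.0765,.084),"cube")
rect(box(.58,.76,-.29,-.16,.048,.056)&(C[:,0]-C[:,2]<25),"tin")
rect(box(.49,.545,.12,.25,.024,.034),"remote end")
rect(box(.5,.6,-.04,.05,.03,.15),"pump")
rect(box(.5,.65,-.5,-.35,.02,.07),"plant")
rect(box(.5,.6,.3,.5,.08,.11),"candle")
rect(box(.58,.75,.1,.28,.042,.049)&(C.sum(1)<200),"notebook")
rect(box(.58,.75,.1,.28,.115,.14),"cup")
E
```

```text
slattray 1890 c [669.4 210.4] size [206.6 214.3] ang 2.51 z [0.0707 0.0748 0.0782]
opentray 1095 c [ 680.1 -196.4] size [162.8 238.3] ang 8.66 z [0.0471 0.0494 0.0519]
cube 810 c [ 657.8 -150.3] size [68.4 72.9] ang 9.77 z [0.077  0.0794 0.0824]
tin 1707 c [ 681.6 -223.9] size [121.  124.1] ang 6.38 z [0.0492 0.0523 0.0551]
remote end 310 c [526.6 195.9] size [55.2 35.7] ang 88.97 z [0.0253 0.028  0.0325]
pump 1552 c [551.2  -7.9] size [55.4 65.5] ang 31.4 z [0.0363 0.0912 0.1359]
plant 655 c [ 549.9 -438.2] size [70.5 93.3] ang 43.73 z [0.0231 0.0451 0.0661]
candle 1473 c [540.1 382. ] size [ 73.1 178. ] ang 12.43 z [0.0849 0.0959 0.1001]
notebook 988 c [666.4 196.6] size [150.5 109.8] ang 0.55 z [0.0423 0.0445 0.048 ]
cup 807 c [659.8 192.2] size [74.2 78.3] ang 22.39 z [0.1163 0.1269 0.135 ]
```

```bash
cat > calc.py <<'E'
import sys
from station import r
from h import *
# calc.py x y z yawdeg (mm) -> tool delta
s=r.read_state();M=R.from_quat(s['ee_rot']).as_matrix()
yaw=np.degrees(np.arctan2(M[1,0],M[0,0]))
a=list(map(float,sys.argv[1:]))
for i in range(0,len(a),4):
    d=M.T@(np.array(a[i:i+3])-s['tool_pos']*1000)
    dy=(a[i+3]-yaw+180)%360-180
    print("delta",np.round(d,1),"twist",round(-np.radians(dy),3),"| now",np.round(s['tool_pos']*1000,1),"yaw",round(yaw,2),"t",round(s['clock'],2),"F",np.round(s['ft_force'],1),"w",round(s['gripper_width']*1000,1))
E
python3 calc.py 600 -190 300 98.7 ; python3 -c "
from station import r
print(r.camera_model('wrist'))"
```

```text
delta [ 459.8 -145.   -69.2] twist -1.278 | now [ 247.2 -518.6  230.5] yaw 25.48 t 0.1 F [ 0.8 -0.5  0.2] w 85.3
{'mtx': array([[418.92674418,   0.        , 316.29604014],
       [  0.        , 418.92674418, 246.32128581],
       [  0.        ,   0.        ,   1.        ]]), 'D': array([-0.08964722,  0.        ,  0.        ,  0.        ,  0.        ]), 'eye': array([ 0.31781886, -0.4835582 ,  0.37397617]), 'orientation': array([ 0.83534977, -0.52739495, -0.08351753,  0.13065282])}
```

```bash
python3 -m inch '{"delta_pos":[[20,-6,-35],[60,-19,-60],[101,-32,-69],[142,-45,-69],[182,-57,-69],[223,-70,-69],[263,-83,-69],[303,-96,-69],[343,-108,-69],[383,-121,-69],[423,-134,-69],[460,-145,-69],[460,-145,-69],[460,-145,-69]],"twist":[-0.12,-0.24,-0.36,-0.48,-0.6,-0.72,-0.84,-0.96,-1.08,-1.2,-1.278,-1.278,-1.278,-1.278],"fingers":[0.2,0.5,1,1,1,1,1,1,1,1,1,1,1,1]}'
python3 - <<'E'
from station import r
from h import *
m=r.camera_model('wrist');p,d=r.grab_frame('wrist')
print(r.read_state()['qvel'].round(3))
cv2.imwrite("pics/w1.png",p[:,:,::-1]);np.savez("w1.npz",p=p,d=d,mtx=m['mtx'],D=m['D'],eye=m['eye'],orientation=m['orientation'])
P=cloud(m,d);img,z=top(P[d>0],p[d>0],.56,.8,-.34,-.06,.0007)
cv2.imwrite("pics/w1top.png",cv2.resize(cv2.dilate(img,np.ones((2,2))),None,fx=1.6,fy=1.6)[:,:,::-1])
E
python3 calc.py 600 -190 300 98.7
```

```text
clock: 1.27
tool_pos: [0.602, -0.1874, 0.2989]
ee_rot: [0.65, 0.76, -0.0, -0.001]
ft_force: [-0.1, -0.0, -0.1]
gripper_width: -0.0002
[-0.044 -0.025 -0.019  0.001 -0.009 -0.008]
delta [-0.8 -0.9 -0.8] twist 0.003 | now [ 600.8 -189.   299.2] yaw 98.87 t 1.32 F [-0.5 -0.3 -0.4] w 0.0
```

View pics/w1.png

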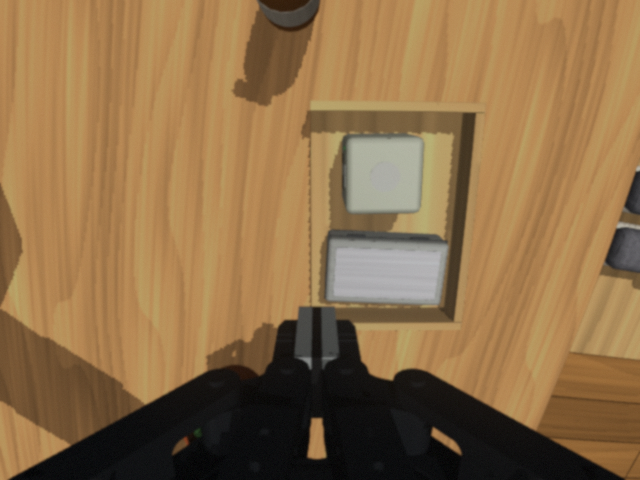

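View pics/w1top.png

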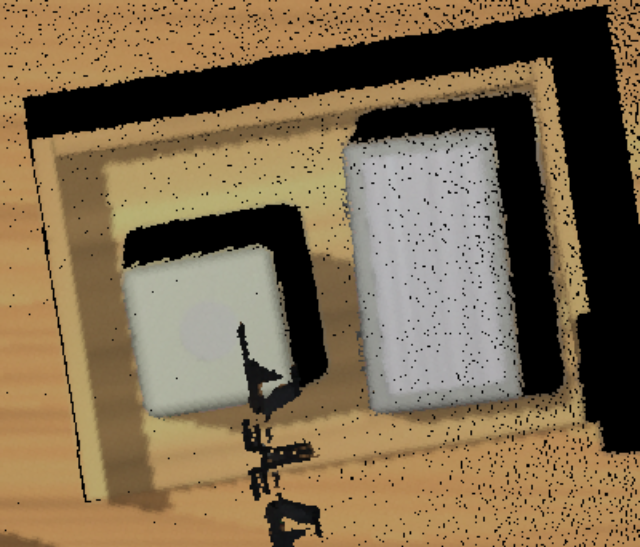

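```bash
cat > fit.py <<'E'
from h import *
import sys
f=np.load(sys.argv[1]);d=f['d'];m={k:f[k] for k in('mtx','D','eye','orientation')}
k=d>0;P=cloud(m,d)[k];C=f['p'][k].astype(int)
def box(x0,x1,y0,y1,z0,z1): return (P[:,0]>x0)&(P[:,0]<x1)&(P[:,1]>y0)&(P[:,1]<y1)&(P[:,2]>z0)&(P[:,2]<z1)
def rect(k,name):
    q=P[k]
    # robust: rasterise, open, biggest blob
    img=np.zeros((800,800),np.uint8);o=q[:,:2].mean(0)
    i=((q[:,:2]-o)*2000+400).astype(int);i=np.clip(i,0,799);img[i[:,1],i[:,0]]=255
    img=cv2.morphologyEx(img,cv2.MORPH_CLOSE,np.ones((7,7)));img=cv2.morphologyEx(img,cv2.MORPH_OPEN,np.ones((7,7)))
    n,l,st,ce=cv2.connectedComponentsWithStats(img);b=1+np.argmax(st[1:,4])
    pts=np.argwhere(l==b)[:,::-1].astype(np.float32)
    c,s,a=cv2.minAreaRect(pts);c=((np.array(c)-400)/2000+o)*1000
    print(name,k.sum(),"c",np.round(c,1),"size",np.round(np.array(s)/2,1),"ang",round(a,2),"z",np.round(np.percentile(q[:,2],[5,50,95]),4));return c
E
cat > fo.py <<'E'
from fit import *
T=rect(box(.55,.85,-.34,-.05,.046,.054)&((C[:,0]-C[:,2]>35)),"tray")
a=rect(box(.58,.75,-.25,-.05,.076,.084)&(C[:,0]-C[:,2]<50),"cube")
b=rect(box(.58,.78,-.31,-.14,.048,.056)&(C[:,0]-C[:,2]<30),"tin")
print(np.median(P[box(.4,.57,-.3,-.1,-.02,.02),2]))
E
python3 fo.py w1.npz
```

```text
tray 4960 c [ 678.  -199.4] size [159.7 230. ] ang 8.92 z [0.0486 0.0507 0.0521]
cube 5736 c [ 655.3 -151.7] size [67.4 67.8] ang 10.62 z [0.0782 0.0807 0.0821]
tin 7382 c [ 681.5 -249.3] size [118.9  67.6] ang 6.4 z [0.0511 0.0533 0.0546]
0.0008037897341156286
```

Wrist view: the tray is square in view, with the cube at (384,173) and the tin at (387,268). The gap is about 29–32 mm, centred near tray y=+1. I'll come in from the open front with shut fingers.

```bash
python3 -m inch '{"delta_pos":[[-12,-20,30],[-21,-35,70],[-21,-35,111],[-21,-35,152],[-21,-35,193],[-21,-35,234],[-21,-35,265],[-21,-35,280],[-21,-35,281],[-21,-35,281]],"twist":[0,0,0,0,0,0,0,0,0,0],"fingers":[1,1,1,1,1,1,1,1,1,1]}'
python3 calc.py 569.2 -215.5 18 98.9
```

```text
clock: 2.15
tool_pos: [0.567, -0.2172, 0.0187]
ee_rot: [0.652, 0.758, -0.0, -0.001]
ft_force: [-0.1, 0.8, 0.9]
gripper_width: 0.0005
delta [1.4 2.5 0.7] twist -0.006 | now [ 567.  -217.2   18.7] yaw 98.58 t 2.15 F [-0.1  0.8  0.9] w 0.5
```

```bash
python3 -m inch '{"delta_pos":[[1.4,3,1],[1.4,15,1],[1.4,29,1],[1.4,43,1],[1.4,57,1],[1.4,70,1],[1.4,82,1],[1.4,92,1],[1.4,99,1],[1.4,99,1]],"twist":[-0.006,-0.006,-0.006,-0.006,-0.006,-0.006,-0.006,-0.006,-0.006,-0.006],"fingers":[1,1,1,1,1,1,1,1,1,1]}'
python3 calc.py 665 -200.4 18 98.9 661.7 -179.7 18 98.9 676.5 -221.9 18 98.9
```

```text
clock: 2.98
tool_pos: [0.6691, -0.2005, 0.0205]
ee_rot: [0.649, 0.761, 0.001, 0.002]
ft_force: [0.0, -0.4, -0.3]
gripper_width: -0.0
delta [ 0.7 -4.   2.5] twist 0.003 | now [ 669.1 -200.5   20.5] yaw 99.1 t 2.98 F [ 0.  -0.4 -0.3] w -0.0
delta [21.7 -4.   2.4] twist 0.003 | now [ 669.1 -200.5   20.5] yaw 99.1 t 2.98 F [ 0.  -0.4 -0.3] w -0.0
delta [-22.3   3.9   2.6] twist 0.003 | now [ 669.1 -200.5   20.5] yaw 99.1 t 2.98 F [ 0.  -0.4 -0.3] w -0.0
```

```bash
python3 -m inch '{"delta_pos":[[4,-3,0],[8,-4,0],[12,-4,0],[16,-4,0],[20,-4,0],[22,-4,0],[22,-4,0],[14,0,0],[2,3,0],[-6,4,0],[-10,4,0],[-14,4,0],[-18,4,0],[-22,4,0],[-22.5,4,0],[-22.5,4,0],[-12,3,0],[0,2,-10],[0,2,-50],[0,2,-90]],"twist":[0,0,0,0,0,0,0,0,0,0,0,0,0,0,0,0,0,0,0,0],"fingers":[1,1,1,1,1,1,1,1,1,1,1,1,1,1,1,1,1,1,1,1]}'
python3 calc.py 540 -190 300 98.9 560 -190 300 180
```

```text
clock: 4.65
tool_pos: [0.6658, -0.1965, 0.1072]
ee_rot: [0.648, 0.761, -0.001, -0.003]
ft_force: [0.6, -0.6, 0.1]
gripper_width: -0.0001
delta [  27.1 -124.3 -192. ] twist 0.004 | now [ 665.8 -196.5  107.2] yaw 99.15 t 4.65 F [ 0.6 -0.6  0.1] w -0.1
delta [  23.9 -104.5 -192.1] twist -1.411 | now [ 665.8 -196.5  107.2] yaw 99.15 t 4.65 F [ 0.6 -0.6  0.1] w -0.1
```

```bash
python3 -m inch '{"delta_pos":[[0,-10,-38],[0,-30,-75],[0,-50,-110],[0,-65,-150],[0,-65,-185],[0,-65,-192],[0,-65,-192],[0,-65,-192]],"twist":[0,0,0,0,0,0,0,0],"fingers":[0.9,0.7,0.5,0.4,0.4,0.4,0.4,0.4]}'
cat > wg.py <<'E'
import sys
from station import r
from h import *
n=sys.argv[1];m=r.camera_model('wrist');p,d=r.grab_frame('wrist')
cv2.imwrite(f"pics/{n}.png",p[:,:,::-1]);np.savez(n+".npz",p=p,d=d,mtx=m['mtx'],D=m['D'],eye=m['eye'],orientation=m['orientation'])
E
python3 wg.py w2; python3 fo.py w2.npz
python3 calc.py 540 150 300 182
```

```text
clock: 5.32
tool_pos: [0.6044, -0.2089, 0.3009]
ee_rot: [0.649, 0.761, 0.0, 0.001]
ft_force: [0.3, -0.2, 0.5]
gripper_width: 0.0515
tray 5328 c [ 678.3 -199.7] size [159.9 230.1] ang 8.87 z [0.0483 0.0508 0.0522]
cube 6198 c [ 649.4 -131. ] size [67.4 66.8] ang 9.04 z [0.0783 0.0807 0.0822]
tin 7495 c [ 684.9 -264.2] size [119.2  68.1] ang 9.23 z [0.051  0.0532 0.0547]
0.0008000139342661527
delta [364.4  -6.4  -0.5] twist -1.447 | now [ 604.  -208.8  299.2] yaw 99.11 t 5.37 F [ 1.   0.4 -1. ] w 51.1
```

View pics/w2.png

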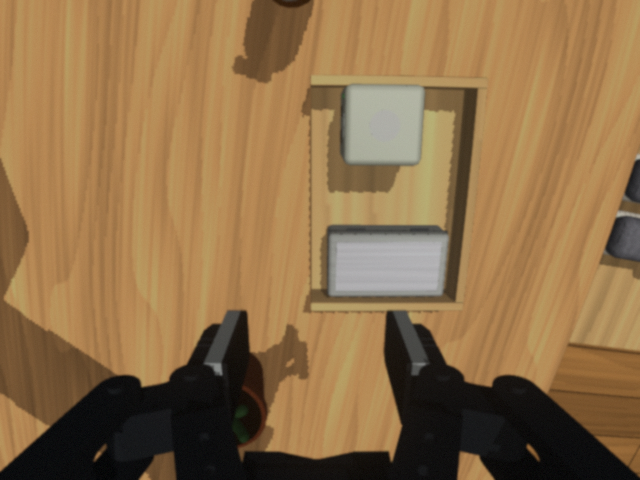

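```bash
python3 calc.py 610 200 300 182; python3 -m inch '{"delta_pos":[[34,0,0],[68,-5,0],[102,-8,0],[136,-12,0],[170,-16,0],[204,-20,0],[238,-24,0],[272,-28,0],[306,-32,0],[340,-40,0],[372,-50,0],[403,-58,0],[403,-58,0],[403,-58,0]],"twist":[-0.12,-0.24,-0.36,-0.48,-0.6,-0.72,-0.84,-0.96,-1.08,-1.2,-1.32,-1.44,-1.447,-1.447],"fingers":[0,0,0,0,0,0,0,0,0,0,0,0,0,0]}'
python3 wg.py w3;python3 calc.py 610 200 300 182
```

```text
delta [402.7  70.7  -0.5] twist -1.447 | now [ 604.  -208.8  299.2] yaw 99.11 t 5.37 F [ 1.   0.4 -1. ] w 51.1
clock: 6.53
tool_pos: [0.4818, 0.1805, 0.2982]
ee_rot: [-0.019, 1.0, -0.0, -0.002]
ft_force: [0.5, -0.6, -0.3]
gripper_width: 0.0853
delta [-128.1   16.1   -2. ] twist 0.0 | now [482.6 179.5 298.4] yaw -178.0 t 6.58 F [0.8 0.3 1.3] w 85.6
```

View pics/w3.png

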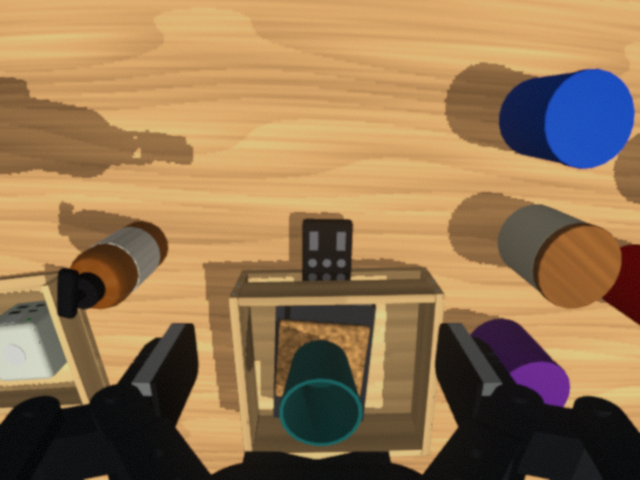

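I typed the sideways sign wrong, but there's clear space at z=300 and the view works: the remote's end is at (327,248) and the tray at (335,360).

```bash
cat > fs.py <<'E'
from fit import *
rect(box(.53,.82,.08,.33,.0725,.0805)&(C[:,0]-C[:,2]>20)&~(box(.6,.73,.13,.27,0,1)),"slattray")
rect(box(.3,.57,.1,.3,.0235,.035)&(C.sum(1)<300),"remote end")
rect(box(.58,.78,.1,.28,.040,.05)&(C.sum(1)<200),"notebook")
rect(box(.58,.75,.1,.28,.120,.14),"cup")
E
python3 fs.py w3.npz
```

```text
slattray 5638 c [667.5 209.7] size [201.5 208.7] ang 3.21 z [0.0735 0.0768 0.0781]
remote end 2649 c [538.8 194.6] size [62.8 52.2] ang 1.22 z [0.0279 0.0299 0.0313]
notebook 2289 c [604.6 194.6] size [ 22.5 102.3] ang 1.46 z [0.0447 0.0461 0.0476]
cup 2304 c [673.  192.2] size [45.6 74.5] ang 3.27 z [0.1211 0.1309 0.1345]
```

```bash
python3 calc.py 523.5 194.3 5 181.2; python3 calc.py 523.5 194.3 60 181.2
```

```text
delta [-42.4  13.7 293.2] twist 0.014 | now [482.6 179.5 298.4] yaw -178.0 t 6.58 F [0.8 0.3 1.3] w 85.6
delta [-42.2  13.7 238.2] twist 0.014 | now [482.6 179.5 298.4] yaw -178.0 t 6.58 F [0.8 0.3 1.3] w 85.6
```

```bash
python3 -m inch '{"delta_pos":[[-20,7,30],[-42,14,65],[-42,14,105],[-42,14,145],[-42,14,185],[-42,14,220],[-42,14,238],[-42,14,238],[-42,14,238]],"twist":[0.014,0.014,0.014,0.014,0.014,0.014,0.014,0.014,0.014],"fingers":[0,0,0,0,0,0,0,0,0]}'; python3 calc.py 523.5 194.3 5 181.2
```

```text
clock: 7.33
tool_pos: [0.5241, 0.1929, 0.0606]
ee_rot: [-0.009, 1.0, -0.001, -0.002]
ft_force: [0.0, 0.2, 0.5]
gripper_width: 0.0855
delta [ 0.4  1.5 55.6] twist -0.003 | now [524.1 192.9  60.6] yaw -179.0 t 7.33 F [0.  0.2 0.5] w 85.5
```

```bash
python3 -m inch '{"delta_pos":[[1,1,15],[1,1,32],[1,1,47],[1,1,54.5],[1,1,55.5],[1,1,55.5],[1,1,55.5],[1,1,55.5],[1,1,55.5],[1,1,55.5],[1,1,55.5],[1,1,55.5]],"twist":[0,0,0,0,0,0,0,0,0,0,0,0],"fingers":[0,0,0,0,0,0,0.3,0.5,0.8,1,1,1]}'; python3 calc.py 375 190 5 181.2;python3 wg.py w4
```

```text
clock: 8.33
tool_pos: [0.525, 0.1953, 0.0083]
ee_rot: [-0.01, 1.0, -0.0, 0.001]
ft_force: [-1.6, -1.7, 6.9]
gripper_width: 0.0505
delta [150.1  -2.3   3. ] twist -0.001 | now [525.  195.3   8.3] yaw -178.86 t 8.33 F [-1.6 -1.7  6.9] w 50.5
```

View pics/w4.png

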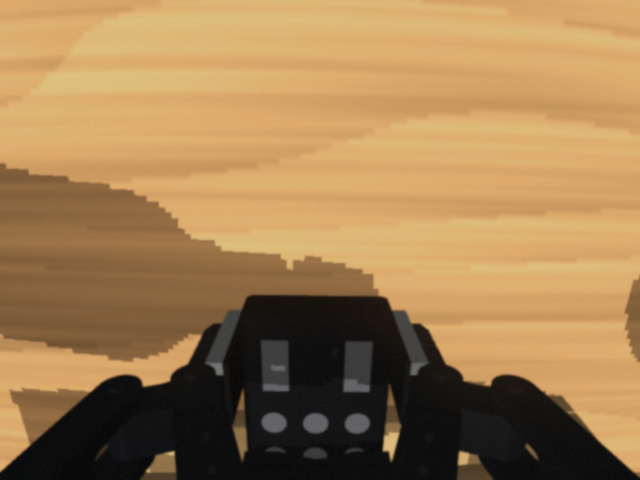

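Both pads are on the remote's end (315,350), with 50.5 mm opening. The upward force of about 7 N comes from the 5 mm height target, so I'll raise it 3 mm and pull slowly.

```bash
python3 -m inch '{"delta_pos":[[0,0,-2],[0,0,-3],[2,0,-3],[5,0,-3],[9,0,-3],[13,0,-3],[17,0,-3],[21,0,-3],[25,0,-3],[29,0,-3],[33,0,-3],[37,0,-3],[41,0,-3],[45,0,-3],[49,0,-3],[53,0,-3],[57,0,-3],[60,0,-3],[60,0,-3]],"twist":[0,0,0,0,0,0,0,0,0,0,0,0,0,0,0,0,0,0,0],"fingers":[1,1,1,1,1,1,1,1,1,1,1,1,1,1,1,1,1,1,1]}'; python3 calc.py 375 190 5 181.2
python3 - <<'E'
from station import r
import cv2,numpy as np
for n in ["scene","side"]:
    p,d=r.grab_frame(n); np.savez(f"{n}1.npz",p=p,d=d)
    c=p[130:330,260:500] if n=="scene" else p[190:390,150:390]
    cv2.imwrite(f"pics/{n}1.png",cv2.resize(c,None,fx=3,fy=3)[:,:,::-1])
E
```

```text
clock: 9.97
tool_pos: [0.4638, 0.1942, 0.01]
ee_rot: [-0.01, 1.0, -0.0, 0.0]
ft_force: [4.7, 0.1, -1.6]
gripper_width: 0.0508
delta [88.9 -2.4  4.9] twist -0.001 | now [463.8 194.2  10. ] yaw -178.84 t 9.97 F [ 4.7  0.1 -1.6] w 50.8
```

View pics/side1.png

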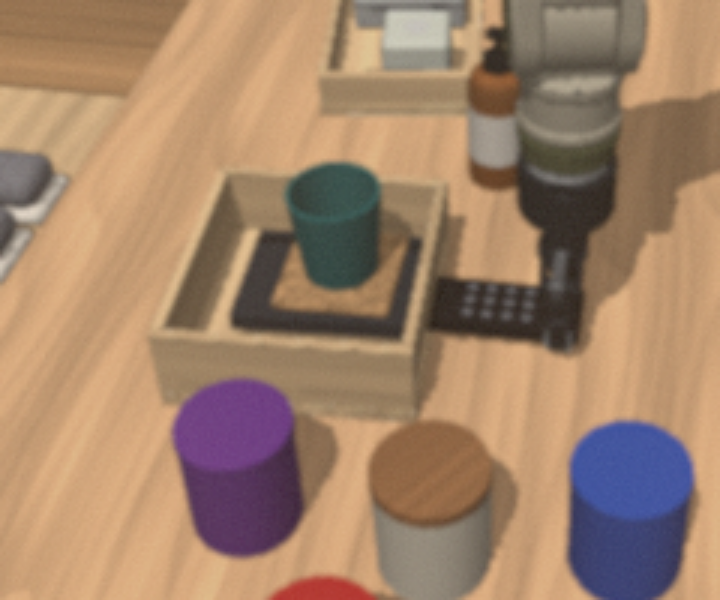

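View pics/scene1.png

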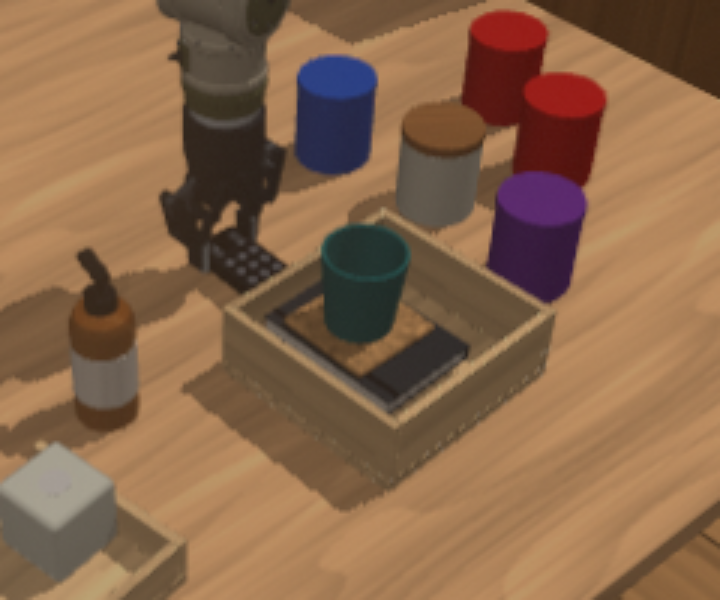

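The stack is upright and the notebook is already against the slat, tilting slightly (cup at (340,225) in the side crop). I'll keep pulling.

```bash
python3 -m inch '{"delta_pos":[[3,0,0],[7,0,0],[12,0,0],[17,0,0],[22,0,0],[27,0,0],[32,0,0],[37,0,0],[42,0,0],[47,0,0],[52,0,0],[57,0,0],[62,0,0],[67,0,0],[72,0,0],[77,0,0],[82,0,0],[87,0,0],[92,0,0],[94,0,0]],"twist":[0,0,0,0,0,0,0,0,0,0,0,0,0,0,0,0,0,0,0,0],"fingers":[1,1,1,1,1,1,1,1,1,1,1,1,1,1,1,1,1,1,1,1]}'; python3 calc.py 375 190 5 181.2
cat > look.py <<'E'
from station import r
import cv2,numpy as np,sys
i=sys.argv[1]
out=[]
for n in ["scene","side"]:
    p,d=r.grab_frame(n); np.savez(f"{n}{i}.npz",p=p,d=d)
    c=p[160:360,180:450] if n=="scene" else p[160:360,130:400]
    out.append(cv2.resize(c,(790//2*1,293)))
cv2.imwrite(f"pics/both{i}.png",cv2.resize(np.hstack(out),(800,297))[:,:,::-1])
E
python3 look.py 2
```

```text
clock: 11.73
tool_pos: [0.3688, 0.1921, 0.0096]
ee_rot: [-0.01, 1.0, -0.0, -0.001]
ft_force: [-0.5, -0.1, -0.9]
gripper_width: 0.0507
delta [-6.1 -2.2  4.6] twist -0.0 | now [368.8 192.1   9.6] yaw -178.83 t 11.73 F [-0.5 -0.1 -0.9] w 50.7
```

View pics/both2.png

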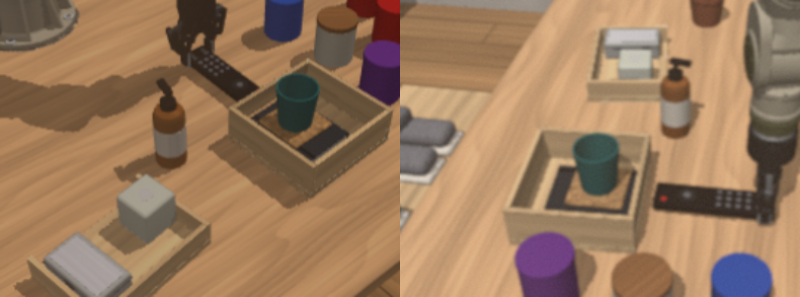

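The remote is out, held at (215,70) left and (705,198) right, and the stack has settled with the cup upright. I'll check it numerically.

```bash
cat > st.py <<'E'
import sys
from station import r
from h import *
T=np.array([.6675,.2097]);a=np.radians(3.2);E=np.array([[np.cos(a),np.sin(a)],[-np.sin(a),np.cos(a)]])
Ps=[];Cs=[]
for n in ["scene","side"]:
    f=np.load(n+sys.argv[1]+".npz");P=cloud(r.camera_model(n),f['d']);k=f['d']>0;Ps.append(P[k]);Cs.append(f['p'][k])
P=np.vstack(Ps);C=np.vstack(Cs).astype(int)
L=np.c_[(P[:,:2]-T)@E.T,P[:,2]]
ins=(abs(L[:,0])<.089)&(abs(L[:,1])<.092)
def pl(k,n):
    q=L[k];A=np.c_[q[:,:2],np.ones(len(q))];s=np.linalg.lstsq(A,q[:,2],rcond=None)[0]
    print(n,k.sum(),"slope",s[:2].round(3),"z med",np.median(q[:,2]).round(4),"x",np.percentile(q[:,0],[2,98]).round(3),"y",np.percentile(q[:,1],[2,98]).round(3))
dark=C.sum(1)<150;
pl(ins&dark&(abs(C[:,0]-C[:,2])<15)&(L[:,2]>.018)&(L[:,2]<.06),"notebook")
pl(ins&(C[:,0]-C[:,2]>30)&(L[:,2]>.029)&(L[:,2]<.06)&(abs(L[:,1])<.07)&(abs(L[:,0])<.07),"coaster")
t=ins&(L[:,2]>.07)&(C[:,2]>C[:,0]+5);print("cup top",np.percentile(L[t,2],[50,98,99.5]).round(4),(L[t&(L[:,2]>.1),:2].max(0)+L[t&(L[:,2]>.1),:2].min(0))/2)
E
python3 st.py 2
```

```text
notebook 478 slope [-0.08  -0.101] z med 0.029 x [-0.085  0.055] y [-0.052  0.04 ]
coaster 1053 slope [ 0.005 -0.015] z med 0.035 x [-0.068  0.025] y [-0.057  0.04 ]
cup top [0.0986 0.1186 0.1201] [-0.02243692 -0.00857253]
```

```bash
python3 calc.py 402 -239 230 188.9; python3 -m inch '{"delta_pos":[[0,0,-5],[0,0,-18],[0,0,-40],[0,0,-65],[0,0,-92],[0,0,-120],[0,0,-148],[0,0,-176],[0,0,-202],[0,0,-220],[0,-8,-224],[0,-25,-224],[0,-50,-224]],"twist":[0,0,0,0,0,0,0,0,0,0,0,0,0],"fingers":[1,1,1,1,1,1,1,1,1,1,1,1,1]}'; python3 calc.py 402 -239 230 188.9; python3 look.py 3; python3 wg.py w5
```

```text
delta [ -23.6 -431.8 -220.2] twist -0.135 | now [369.5 192.2   9.7] yaw -178.83 t 11.83 F [ 0.3 -0.2 -1. ] w 50.9
clock: 12.92
tool_pos: [0.3713, 0.1422, 0.2337]
ee_rot: [-0.011, 1.0, 0.0, 0.0]
ft_force: [0.1, -1.0, -1.1]
gripper_width: 0.0509
delta [ -22.  -381.8    3.7] twist -0.132 | now [371.3 142.2 233.7] yaw -178.69 t 12.92 F [ 0.1 -1.  -1.1] w 50.9
```

View pics/both3.png

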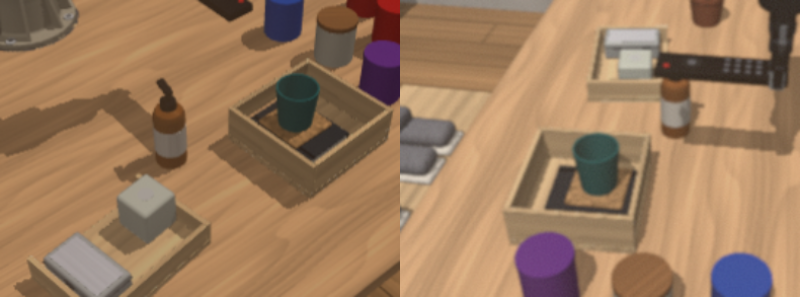

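View pics/w5.png

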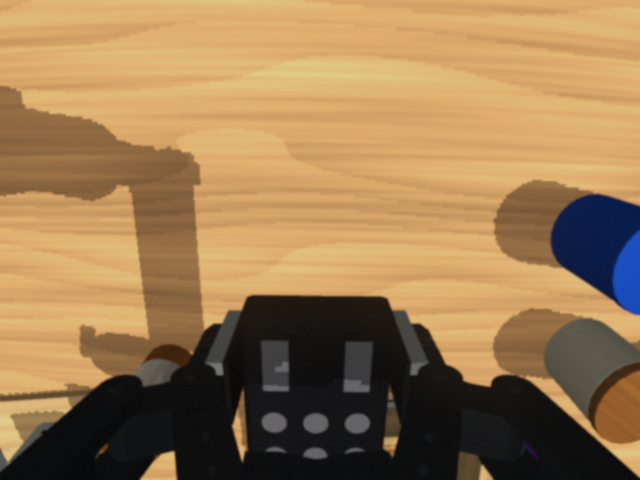

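The remote is still in the same place in the gripper (315,350), so it hasn't slipped. I'll measure its height and tilt from the side and scene clouds.

```bash
cat > rem.py <<'E'
import sys
from station import r
from h import *
i,x0,x1,y0,y1,z0,z1=sys.argv[1],*map(float,sys.argv[2:8])
for n in ["scene","side"]:
    f=np.load(n+i+".npz");P=cloud(r.camera_model(n),f['d']);k=(f['d']>0)&(f['p'].astype(int).sum(2)<260)&(P[...,0]>x0)&(P[...,0]<x1)&(P[...,1]>y0)&(P[...,1]<y1)&(P[...,2]>z0)&(P[...,2]<z1)
    q=P[k]
    if len(q)<50: print(n,len(q));continue
    c,s,a=cv2.minAreaRect((q[:,:2]*1000).astype(np.float32));print(n,len(q),np.round(c,1),np.round(s,1),round(a,2))
    for lo in np.arange(x0,x1,.02):
        w=q[(q[:,0]>=lo)&(q[:,0]<lo+.02)]
        if len(w)>10: print("  x",round(lo+.01,3),"z pct 5,50,95",np.percentile(w[:,2],[5,50,95]).round(4),"y",np.percentile(w[:,1],[5,95]).round(4))
E
python3 rem.py 3 .4 .6 .08 .2 .2 .3
```

```text
scene 915 [479.1 143.8] [157.8  54.7] 0.69
  x 0.41 z pct 5,50,95 [0.2464 0.2559 0.2583] y [0.1176 0.1636]
  x 0.43 z pct 5,50,95 [0.2457 0.2552 0.2579] y [0.119  0.1643]
  x 0.45 z pct 5,50,95 [0.2443 0.2551 0.2581] y [0.1188 0.164 ]
  x 0.47 z pct 5,50,95 [0.2433 0.2555 0.2573] y [0.1193 0.1653]
  x 0.49 z pct 5,50,95 [0.2425 0.2549 0.2574] y [0.119  0.1654]
  x 0.51 z pct 5,50,95 [0.2426 0.2547 0.2576] y [0.1199 0.1657]
  x 0.53 z pct 5,50,95 [0.2424 0.2549 0.257 ] y [0.1195 0.1652]
  x 0.55 z pct 5,50,95 [0.2407 0.252  0.2571] y [0.1202 0.1667]
side 1096 [476.6 144.5] [ 53.1 152.9] 89.91
  x 0.41 z pct 5,50,95 [0.2407 0.2515 0.2538] y [0.1246 0.1687]
  x 0.43 z pct 5,50,95 [0.2403 0.2515 0.2531] y [0.1246 0.168 ]
  x 0.45 z pct 5,50,95 [0.2414 0.2514 0.2533] y [0.1253 0.1681]
  x 0.47 z pct 5,50,95 [0.2412 0.2513 0.2531] y [0.1235 0.1688]
  x 0.49 z pct 5,50,95 [0.2404 0.2511 0.2532] y [0.1245 0.1689]
  x 0.51 z pct 5,50,95 [0.2383 0.2511 0.2531] y [0.1243 0.1689]
  x 0.53 z pct 5,50,95 [0.2387 0.2509 0.2528] y [0.1236 0.169 ]
  x 0.55 z pct 5,50,95 [0.2395 0.2508 0.2529] y [0.1235 0.1684]
```

The remote is level to within 1 mm, with its underside about 3 mm above TCP height. I'll carry it over at height.

```bash
python3 -m inch '{"delta_pos":[[-1,-10,0],[-3,-35,0],[-5,-70,0],[-8,-105,0],[-10,-140,0],[-12,-175,0],[-14,-210,0],[-16,-245,0],[-18,-280,0],[-20,-315,0],[-21,-345,0],[-22,-368,0],[-22,-380,0],[-22,-382,0],[-22,-382,0],[-22,-382,0]],"twist":[0,0,0,-0.02,-0.04,-0.06,-0.08,-0.1,-0.12,-0.132,-0.132,-0.132,-0.132,-0.132,-0.132,-0.132],"fingers":[1,1,1,1,1,1,1,1,1,1,1,1,1,1,1,1]}'; python3 calc.py 401.7 -238.9 25 188.9
```

```text
clock: 14.4
tool_pos: [0.4006, -0.2379, 0.2334]
ee_rot: [-0.076, 0.997, 0.001, -0.0]
ft_force: [0.3, 0.8, -1.6]
gripper_width: 0.0507
delta [ -1.1  -1.4 208.4] twist -0.002 | now [ 400.6 -237.9  233.4] yaw -171.24 t 14.4 F [ 0.3  0.8 -1.6] w 50.7
```

```bash
python3 -m inch '{"delta_pos":[[-1,-1,10],[-1,-1,35],[-1,-1,65],[-1,-1,95],[-1,-1,125],[-1,-1,155],[-1,-1,182],[-1,-1,200],[-1,-1,208],[-1,-1,211],[-1,-1,211],[-1,-1,211]],"twist":[0,0,0,0,0,0,0,0,0,0,0,0],"fingers":[1,1,1,1,1,1,1,1,1,1,1,1]}'; python3 calc.py 401.7 -238.9 16 188.9; python3 - <<'E'
from station import r
import cv2,numpy as np
o=[]
for n in ["scene","side"]:
    p,d=r.grab_frame(n); np.savez(f"{n}4.npz",p=p,d=d)
    c=p[180:400,80:340] if n=="scene" else p[120:340,230:490]
    o.append(c)
cv2.imwrite("pics/both4.png",cv2.resize(np.hstack(o),(800,338))[:,:,::-1])
E
python3 rem.py 4 .4 .6 -.32 -.14 .02 .05; python3 fo.py w2.npz|head -0
```

```text
clock: 15.4
tool_pos: [0.4028, -0.2403, 0.0238]
ee_rot: [-0.076, 0.997, -0.001, 0.001]
ft_force: [0.5, 0.6, -1.0]
gripper_width: 0.0508
delta [0.9 1.6 7.8] twist -0.003 | now [ 402.8 -240.3   23.8] yaw -171.24 t 15.4 F [ 0.5  0.6 -1. ] w 50.8
scene 1433 [ 494.7 -233.5] [191.8  76.7] 3.81
  x 0.41 z pct 5,50,95 [0.035  0.0443 0.0481] y [-0.2745 -0.2072]
  x 0.43 z pct 5,50,95 [0.0384 0.0444 0.0474] y [-0.2621 -0.2139]
  x 0.45 z pct 5,50,95 [0.0379 0.044  0.047 ] y [-0.2585 -0.2106]
  x 0.47 z pct 5,50,95 [0.0367 0.044  0.047 ] y [-0.2561 -0.2067]
  x 0.49 z pct 5,50,95 [0.0345 0.044  0.0473] y [-0.2531 -0.2053]
  x 0.51 z pct 5,50,95 [0.0373 0.0436 0.0463] y [-0.2507 -0.2018]
  x 0.53 z pct 5,50,95 [0.0357 0.0436 0.0468] y [-0.248  -0.1986]
  x 0.55 z pct 5,50,95 [0.0383 0.0436 0.0468] y [-0.245  -0.1949]
  x 0.57 z pct 5,50,95 [0.0349 0.0435 0.0472] y [-0.2422 -0.1925]
  x 0.59 z pct 5,50,95 [0.0309 0.0396 0.0458] y [-0.238  -0.1949]
side 548 [ 492.6 -214.4] [175.9  73.4] 11.37
  x 0.41 z pct 5,50,95 [0.0322 0.0411 0.0453] y [-0.2616 -0.1985]
  x 0.43 z pct 5,50,95 [0.0306 0.042  0.045 ] y [-0.2464 -0.2047]
  x 0.45 z pct 5,50,95 [0.0297 0.0414 0.044 ] y [-0.2445 -0.2035]
  x 0.47 z pct 5,50,95 [0.0309 0.0419 0.0448] y [-0.2423 -0.1997]
  x 0.49 z pct 5,50,95 [0.0308 0.0407 0.0439] y [-0.2391 -0.1962]
  x 0.51 z pct 5,50,95 [0.0303 0.0408 0.0445] y [-0.2361 -0.1947]
  x 0.53 z pct 5,50,95 [0.031  0.0413 0.0441] y [-0.2322 -0.1896]
  x 0.55 z pct 5,50,95 [0.0394 0.0426 0.0449] y [-0.2323 -0.1922]
  x 0.57 z pct 5,50,95 [0.0392 0.0428 0.0451] y [-0.2285 -0.1995]Exception ignored on flushing sys.stdout:
BrokenPipeError: [Errno 32] Broken pipe
```

View pics/both4.png

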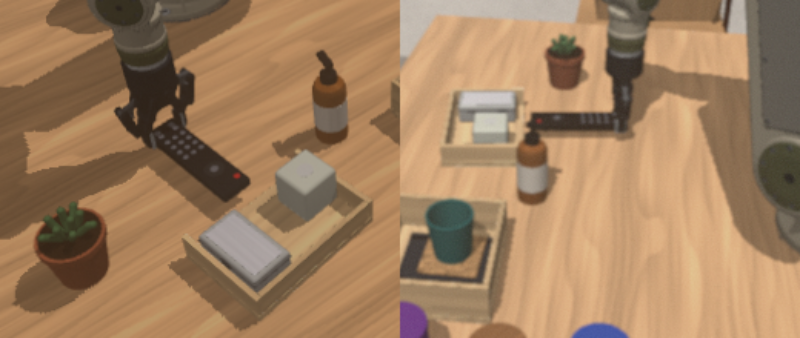

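```bash
python3 -m inch '{"delta_pos":[[-2,1.6,4],[-8,1.6,8],[-17,1.6,8],[-27,1.6,8],[-37,1.6,8],[-47,1.6,9],[-57,1.6,9],[-67,1.6,9],[-77,1.6,9],[-87,1.6,9],[-97,1.6,9],[-107,1.6,9],[-117,1.6,9],[-127,1.6,9],[-137,1.6,9],[-146,1.6,9],[-152,1.6,9],[-155,1.6,9],[-155,1.6,9]],"twist":[0,0,0,0,0,0,0,0,0,0,0,0,0,0,0,0,0,0,0],"fingers":[1,1,1,1,1,1,1,1,1,1,1,1,1,1,1,1,1,1,1]}'; python3 calc.py 565.8 -213.2 9.5 188.9; python3 - <<'E'
from station import r
import cv2,numpy as np
o=[]
for n in ["scene","side"]:
    p,d=r.grab_frame(n); np.savez(f"{n}5.npz",p=p,d=d)
    c=p[180:400,120:380] if n=="scene" else p[120:340,200:460]
    o.append(c)
cv2.imwrite("pics/both5.png",cv2.resize(np.hstack(o),(800,338))[:,:,::-1])
E
```

```text
clock: 17.08
tool_pos: [0.5556, -0.2149, 0.0137]
ee_rot: [-0.076, 0.997, -0.0, 0.0]
ft_force: [-0.2, -0.3, -1.0]
gripper_width: 0.0506
delta [-10.3   0.1   4.2] twist -0.003 | now [ 555.6 -214.9   13.7] yaw -171.25 t 17.08 F [-0.2 -0.3 -1. ] w 50.6
```

View pics/both5.png

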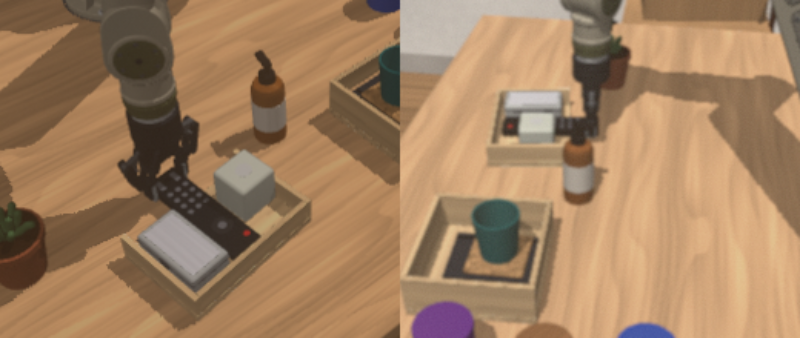

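No contact so far: the remote lies between the cube and the tin, with its end about 10 mm from the back wall. I'll finish, lower, release and rise.

```bash
python3 -m inch '{"delta_pos":[[-3,0,1],[-6,0,2],[-9,0,3],[-9,0,4],[-9,0,4.5],[-9,0,4.5],[-9,0,4.5],[-9,0,4.5],[-9,0,4.5],[-9,0,4.5],[-9,0,4.5],[-9,0,4.5]],"twist":[0,0,0,0,0,0,0,0,0,0,0,0],"fingers":[1,1,1,1,1,1,0.7,0.4,0.2,0,0,0]}'; python3 calc.py 565.8 -213.2 9.5 188.9
```

```text
clock: 18.18
tool_pos: [0.564, -0.2137, 0.0095]
ee_rot: [-0.076, 0.997, -0.0, 0.0]
ft_force: [0.5, 0.5, -0.2]
gripper_width: 0.0855
delta [-1.9  0.3  0. ] twist -0.003 | now [ 564.  -213.7    9.5] yaw -171.28 t 18.18 F [ 0.5  0.5 -0.2] w 85.5
```

```bash
python3 -m inch '{"delta_pos":[[0,0,-6],[0,0,-20],[0,0,-50],[0,0,-88],[0,0,-126],[0,0,-165],[-25,0,-200],[-55,0,-230],[-85,0,-245],[-105,0,-250],[-110,0,-250],[-110,0,-250],[-110,0,-250]],"twist":[0,0,0,0,0,0,0,0,0,0,0,0,0],"fingers":[0,0,0,0,0,0,0,0,0,0,0,0,0]}'; python3 wg.py w6; cat >> fo.py <<'E'
c=rect(box(.48,.78,-.28,-.14,.022,.036)&(C.sum(1)<260),"remote")
a9=np.radians(8.9);E=np.array([[np.cos(a9),np.sin(a9)],[-np.sin(a9),np.cos(a9)]])
for n,q in(("cube",a),("tin",b),("remote",c)): print(n,"in tray",(E@(q-np.array([678.1,-199.5]))).round(1))
E
python3 fo.py w6.npz; python3 look.py 6; python3 st.py 6
```

```text
clock: 19.27
tool_pos: [0.6717, -0.1967, 0.2582]
ee_rot: [-0.076, 0.997, 0.0, -0.001]
ft_force: [-0.5, -0.1, -0.9]
gripper_width: 0.0855
tray 5735 c [ 678.6 -199.5] size [160.  231.9] ang 8.43 z [0.0477 0.0507 0.052 ]
cube 6889 c [ 649.6 -131.9] size [68.  66.7] ang 8.7 z [0.0783 0.0807 0.0821]
tin 10629 c [ 685.3 -264.2] size [120.7  68.1] ang 9.14 z [0.0512 0.0532 0.0546]
0.0008470590697268743
remote 12973 c [ 647.5 -200.5] size [203.8  52.5] ang 8.01 z [0.0279 0.0299 0.0315]
cube in tray [-17.7  71.2]
tin in tray [ -2.9 -65. ]
remote in tray [-30.4   3.8]
notebook 349 slope [-0.36  -0.024] z med 0.0293 x [-0.03   0.056] y [-0.051  0.04 ]
coaster 1060 slope [ 0.    -0.013] z med 0.0351 x [-0.068  0.025] y [-0.057  0.04 ]
cup top [0.0998 0.1183 0.1199] [-0.02224376 -0.00972791]
```

View pics/w6.png

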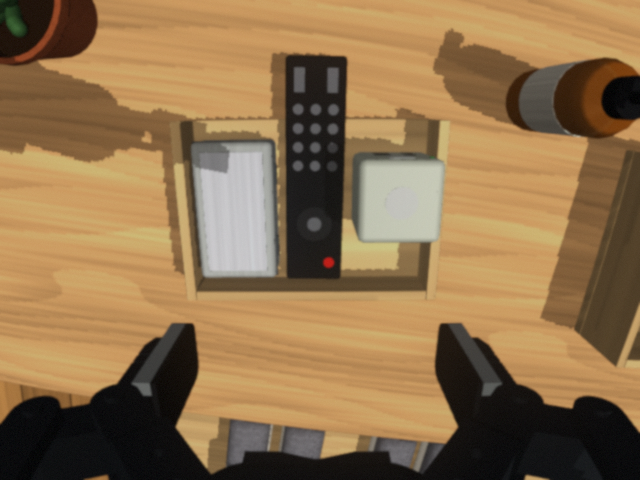

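View pics/both6.png

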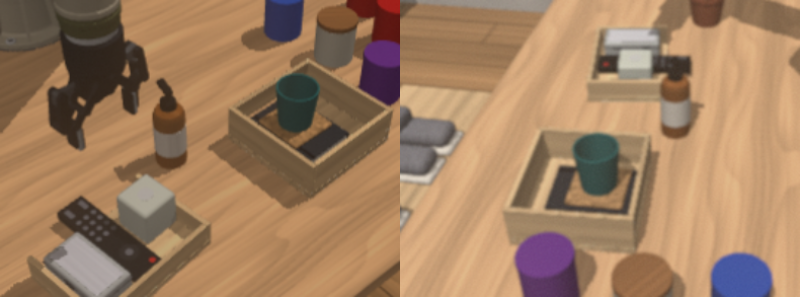

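The remote is home (x=-30 mm, at image (315,170)) between the tin and the cube. The notebook plane fit is noisy, so I'll check the stack from above.

```bash
python3 -m inch '{"delta_pos":[[0,0,-30],[-1,20,-42],[-4,50,-42],[-7,85,-42],[-9,120,-42],[-12,155,-42],[-14,190,-42],[-17,225,-42],[-20,260,-42],[-23,295,-42],[-26,330,-42],[-29,362,-42],[-30,385,-42],[-31,397,-42],[-31,397,-42],[-31,397,-42]],"twist":[0,0,0,0,0,0,0,0.03,0.06,0.09,0.1,0.1,0.1,0.1,0.1,0.1],"fingers":[0,0,0,0,0,0,0,0,0,0,0,0,0,0,0,0]}'; python3 wg.py w7; cat > fs2.py <<'E'
from fit import *
T=np.array([.6675,.2097]);a=np.radians(3.2);E=np.array([[np.cos(a),np.sin(a)],[-np.sin(a),np.cos(a)]])
L=np.c_[(P[:,:2]-T)@E.T,P[:,2]];ins=(abs(L[:,0])<.089)&(abs(L[:,1])<.092)
def pl(k,n):
    q=L[k]
    for _ in range(4):
        A=np.c_[q[:,:2],np.ones(len(q))];s=np.linalg.lstsq(A,q[:,2],rcond=None)[0];e=q[:,2]-A@s;q=q[abs(e)<max(.0015,2*e.std())]
    print(n,len(q),"slope",s[:2].round(3),"z",np.median(q[:,2]).round(4),"x",np.percentile(q[:,0],[1,99]).round(3),"y",np.percentile(q[:,1],[1,99]).round(3))
pl(ins&(C.sum(1)<150)&(abs(C[:,0]-C[:,2])<20)&(L[:,2]>.018)&(L[:,2]<.05),"notebook")
pl(ins&(C[:,0]-C[:,2]>30)&(L[:,2]>.0325)&(L[:,2]<.05)&(abs(L[:,1])<.07)&(abs(L[:,0])<.075),"coaster")
pl(ins&(L[:,2]>.11),"cup rim")
E
python3 fs2.py w7.npz
```

```text
clock: 20.75
tool_pos: [0.6427, 0.1996, 0.3012]
ee_rot: [-0.026, 1.0, -0.0, -0.0]
ft_force: [0.8, 0.3, -0.4]
gripper_width: 0.0855
notebook 475 slope [ 0.003 -0.005] z 0.0293 x [-0.086  0.054] y [-0.059  0.042]
coaster 2826 slope [0.003 0.   ] z 0.0367 x [-0.071  0.021] y [-0.055  0.038]
cup rim 37183 slope [-1.147  0.006] z 0.3727 x [-0.044 -0.018] y [-0.078  0.064]
```

View pics/w7.png

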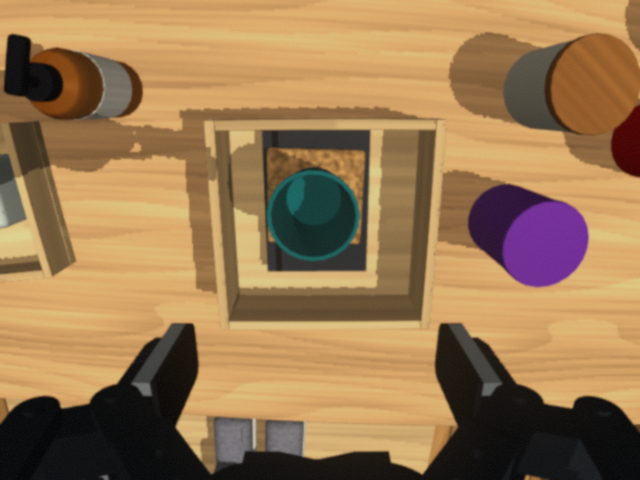

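The notebook and coaster are flat (slopes ≤ 0.005) and the cup is upright on them at (313,213).

```bash
python3 - <<'E'
from station import r
print(r.hand_in())
E
```

```text
the job is handed in; nothing more can be done
None
```

I handed the job in at about 20.8 s of the 59 s. The TV remote is put away in the open tray and the stack is settled in the slatted tray, but no verdict was reported.

I pushed the cube and tin apart with shut fingers, to a gap of about 69 mm. Then I gripped the remote's end and drew it slowly out under the slat. I carried it over at height and slid it in flat without touching either neighbour.

**Remote:** in the open tray's frame its centre was at about x = −30 mm, y = +4 mm. It was within 1° of straight and flat on the floor.

**Neighbours:** the cube was at y = +71 mm and the tin at −65 mm, both upright. Their estimated positions matched those from before the remote went in to about 1 mm.

**Stack:** the notebook was flat on the floor (slope 0.005 or less) at about x = −17 mm, y = −8 mm. The coaster was flat on it, with the cup upright on the coaster.

**Checks that were noisy or not done:**
- The first notebook plane fits, from the fixed cameras, were contaminated and showed false slopes. The later view from above gave the flat result.
- My cup-rim fit in that last view was useless because it picked up the gripper fingers. I judged the cup upright from the pictures and its top height of about 0.118 m.
- I did not measure the bystanders again. The pump bottle, plant and candle looked undisturbed in the last pictures, and no contact force was felt near them.
- One sideways travel move had a wrong sign, in clear space at z = 0.3 m, and had no effect.

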